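Load the second tube into the clip plate of a tube rotator

ROBOT

A 6-joint arm with a two-finger parallel gripper is mounted at the origin on the work surface; the furniture and walls round the work are solid. World frame = base frame: x ahead of the robot, y to its left, z up, the work surface at z = 0. Lengths are in m, angles in rad, forces in N, time in s.
With the tool pointing down it reaches from about 0.3 to 0.85 m from the base axis. Payload 4.2 kg.
Tool frame: the origin (TCP) lies at the very end of the fingers, on their centre line; the grasp point (between the pads) lies 19 mm behind it (bot.grip_point_offset is the distance from the TCP to the grasp point, in m); z points along the fingers, x is the direction in which the jaws open and shut, and the axes are right-handed (so a half turn about z gives the same grasp; the last joint's range is limited). The gripper opens to 91 mm and grips with 3 to 60 N. Pads are 32 mm wide; open, the fingers measure 118 mm over their backs; the gripper's body (76 mm by 178 mm) begins 60 mm behind the grasp point.
Start: joints at [-1.196, 0.32, 1.565, -0, 1.257, -0.02], TCP at [0.221, -0.531, 0.214] pointing down, gripper open.
Joint ranges: [-3.11, 3.11], [-0.84, 2.01], [0.21, 2.61], [-1.34, 4.49], [0.05, 2.63], [-2.56, 2.56]. Speed limits (rad/s): [2.57, 2.57, 3.14, 3.14, 3.14, 3.14].

INTERFACE

Orientations are given as a unit quaternion [x, y, z, w].
In Python, from station import bot, jaws, optics, sensors gives the robot as it stands. The module is installed in compiled form; this text tells all that it offers. Calls block until the motion is done:
- bot.move_ptp(position, orientation): joint-space move of the TCP to a pose.
- bot.move_straight(position, frame=None, velocity=0.15, force_limit=None): straight line of the TCP; frame=None keeps the orientation; velocity is the mean speed in m/s. With force_limit (N) it stops when the force on the tool has changed by that much, and returns True; else False.
- bot.move_joints(angles): joint-space move.
- jaws.move_gripper(opening, grip_force=None): opening from 0.0 (shut) to 1.0 (fully open); grip_force is the grip in N (None keeps the last); returns when the fingers have stopped.
- bot.wait(seconds).
- bot.ik(position, orientation): joint angles nearest the present ones, or None.
- optics.read_camera(name): name is "scene" or "top" or "wrist"; returns (picture, depth): 400x640x3 uint8, red, green, blue; 400x640 float32, m along the optical axis (not along the pixel's ray), 0 where there is no reading.
- optics.camera_model(name): a dict with "K" (3x3 intrinsics, pixels), "R" (3x3) and "t" (3): a world point X has camera coordinates R X + t. Camera axes: x right, y down, z forward; pixel columns grow to the right and rows downward; lengths in m; the calibration is good to about 2 mm. A picture is of the moment at which its call begins: read the wrist's pose just before it. camera_model takes no time and is no camera call; for the wrist camera it gives the pose at the moment of the call.
A pose or a line that the arm cannot do raises bot.PlanningError and nothing moves.
- bot.finish_job(): hands the job in, once; it reports no verdict.
Readings, each from a call of its own:
- sensors.current_time(): time.
- sensors.current_joints(): joint angles.
- sensors.current_qd(): joint speeds.
- sensors.current_joint_torque(): joint torques, N m.
- sensors.current_eef_pos(): TCP position.
- sensors.current_tool_rot(): TCP orientation.
- sensors.current_wrist_force(): force on the tool from outside, world axes, zero at the start.
- sensors.current_ft_torque(): the same for the moment, N m.
- sensors.current_width(): opening from 0.0 (shut) to 1.0 (fully open).
Only numpy, scipy, OpenCV 4.12 (cv2) and the standard library are available. Lean on these libraries where they do the work, as an engineer would, in place of code of your own. Each camera call takes 0.05 s, during which the arm holds its last target.

TASK

Load the loose tube into the empty spring clip of the rotator's clip plate, so that the plate carries two tubes and runs balanced: stand the tube upright by itself with its foot in the notch in front of the empty clip, push high against it so that it tips over the plate's edge onto the clip, cap away from the notch, and press it down until the clip snaps shut round it and it lies level, fully home. Leave the tube that is already clipped and the other things on the bench as they are.

Things in the scene. Friction and masses are not known exactly. Their poses are not given: they have to be found in the camera images.
- tube_mid (a point): centre (half-way up) of the loose tube: white self-standing 50 ml tube with a grey ribbed screw cap, upright on the bench at the start, 116 mm tall, 35 g; body 29 mm in diameter over the lower 96 mm, cap 34 mm in diameter over the top 20 mm. z runs along the tube towards the cap; the foot is 58 mm below this point. Gripped from above by cap and upper body.
- tube_cap (a point): the middle of the loose tube's cap, 48 mm from tube_mid along the tube
- clip_plate: clip plate, fixed: aluminium, 80 x 200 mm, 6 mm thick, flat on the bench; a hub 23 mm high, 42 mm across in its middle and a spring clip on each side of it. Origin on the bench under its centre. x runs from the front edge (with two V notches, x = -40 mm) to the back edge (+40 mm), y to the left, z up. The left clip (y = +62 mm) holds a tube; the right one (y = -62 mm) is empty.
- notch (a point): point on the bench where the centre of the tube's foot stands when the tube touches both flanks of the V notch in front of the empty clip (plate x = -50, y = -62 mm). The notch is 24 mm wide, 7 mm deep; the plate's edge there, 6 mm high, is the low stop over which the tube tips towards the plate's +x. Axes as the plate's.
- seat_right (a point): where the tube's centre (tube_mid) lies when it is fully home in the empty clip, 23.5 mm above the bench (plate x = +8, y = -62 mm). The tube then lies level along the plate's x, cap towards +x and past the plate's back edge, foot past the front edge. The clip is 20 mm long along x, centred here. Axes as the plate's.
- press_point (a point): top of the tube above the clip's middle when it is fully home: 14.5 mm above seat_right, 38 mm above the bench. The clip's two sprung steel fingers have a throat 24 mm wide 32 mm above the bench, with flared lips to about 36 mm. A tube just tipped over lies on top of these lips, level or sloping, its top about 17 mm above this point. Pressed down here it meets 6 to 9 N, then gives way and snaps in.
- clip_right_l (a joint): left (+y) finger of the empty clip: 0 when shut, grows to about 0.12 rad as the tube passes the throat, springs back to about 0
- clip_right_r (a joint): right (-y) finger of the empty clip, likewise
- clipped_tube_mid (a point): centre of the like tube that already lies in the left clip; leave it alone
- bottle: bystander: clear glass bottle with black screw cap, 33 mm in diameter, 66 mm tall, standing; origin at its foot
- vial: bystander: small bottle with white screw cap, 26 mm in diameter, 54 mm tall, standing; origin at its foot
- timer: bystander: white bench timer, 58 x 66 x 20 mm, lying; origin under its centre
Not all that is in view belongs to the job. What is shaped like the part that bears tube_mid but pink is not meant.

How it is judged:
On the way:
1. the tube stands upright by itself, let go, with its foot in the notch in front of the empty clip (within 8 mm) (horizontal distance between tube_mid and notch below 0.008 m and angle between tube_mid's own z axis and vertical below 0.1 rad and height (world z) of tube_mid below 0.063 m and contact force between the fingers and tube below 0.3 N), for 0.2 s.
At the end, for the whole second after the job is handed in: The tube lies at rest, fully home in the right clip: its centre within 15 mm of the clip's middle along the tube and within 3 mm across and in height, level and in line with the clip to 0.08 rad, its cap towards the back of the plate, both fingers sprung shut round it (under 0.05 rad) (x of tube_mid in the frame of seat_right between -0.015 and 0.015 m and y of tube_mid in the frame of seat_right between -0.003 and 0.003 m and z of tube_mid in the frame of seat_right between -0.003 and 0.003 m and angle between the z axis of tube_mid and the x axis of clip_plate, either way round below 0.08 rad and x of tube_cap in the frame of seat_right above 0.02 m and value of joint each of clip_right_l, clip_right_r below 0.05 rad and linear speed of tube below 0.01 m/s); the robot touches nothing.
It fails at once if the tube already clipped is moved more than 8 mm (distance of clipped_tube_mid from where it was at the start of the episode above 0.008 m).
It fails at once if a bystander (bottle, vial, timer) is moved more than 30 mm (distance of any of bottle, vial, timer from where it was at the start of the episode above 0.03 m).
It also fails if it takes over 48 s, if anything falls off the work surface, if the arm or the gripper's body presses on something with over 40 N, if the wrist force passes 120 N, or if a joint passes its speed limit or range.

## Working session

There is one attempt and no reset: what is moved stays moved. The work goes in short steps, each a Python script; the robot and the scene stay as the last script left them, time stands still between calls to the robot, and variables do not carry over. Pictures are saved under pics/ and viewed, and the job is handed in when it is done.

```bash
mkdir -p pics
python3 - <<'E'
from station import bot,jaws,optics,sensors
import cv2,numpy as np
for n in ["scene","top"]:
    p,d=optics.read_camera(n); cv2.imwrite(f"pics/{n}0.png",p[:,:,::-1]); m=optics.camera_model(n)
    print(n,m["K"].round(1).tolist(),m["R"].round(3).tolist(),m["t"].round(3).tolist())
    np.savez(f"{n}0.npz",p=p,d=d,**m)
print(sensors.current_time(),sensors.current_tool_rot())
E
```

```text
scene [[426.0, 0.0, 315.9], [0.0, 426.0, 202.0], [0.0, 0.0, 1.0]] [[-0.869, -0.494, 0.02], [-0.289, 0.474, -0.832], [0.401, -0.729, -0.555]] [0.402, 0.225, 0.838]
top [[471.5, 0.0, 313.5], [0.0, 471.5, 190.7], [0.0, 0.0, 1.0]] [[-0.005, -1.0, -0.002], [-0.997, 0.005, -0.082], [0.082, 0.001, -0.997]] [-0.017, 0.471, 1.054]
0.1 [ 8.32063948e-01 -5.54679172e-01 -6.36483966e-04 -4.44294853e-04]
```

View pics/scene0.png

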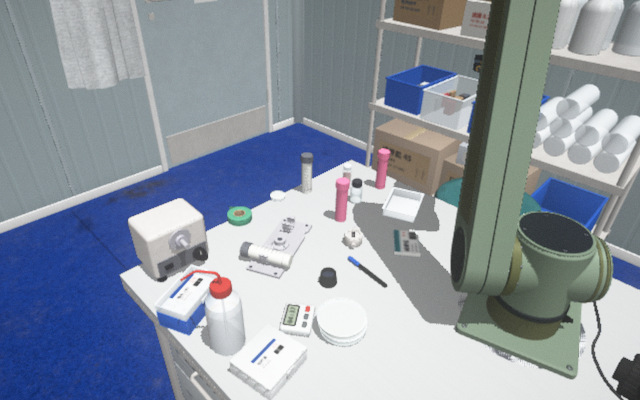

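View pics/top0.png

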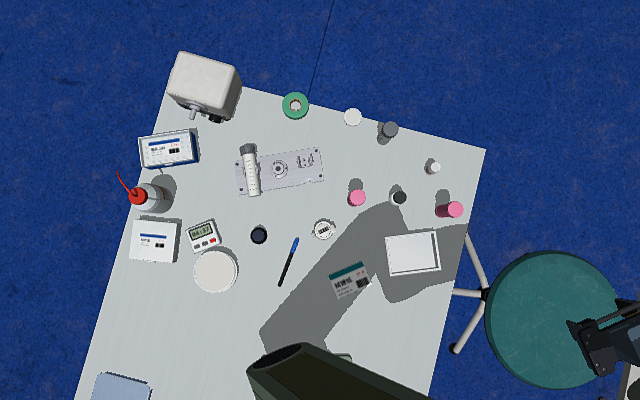

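Run:
```python
import cv2
p=cv2.imread("pics/top0.png"); cv2.imwrite("pics/topz.png",cv2.resize(p[85:225,220:420],None,fx=4,fy=4,interpolation=cv2.INTER_CUBIC))
```

```text
(no output)
```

View pics/topz.png

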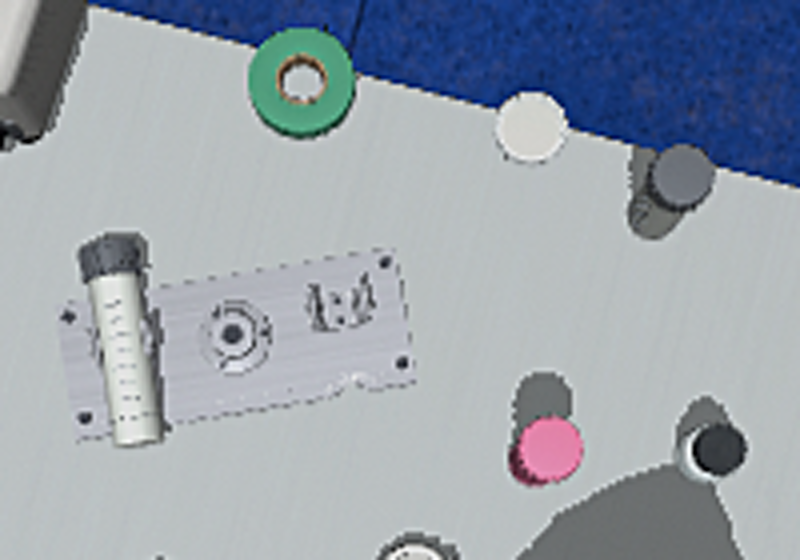

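```bash
cat > h.py <<'E'
import numpy as np,cv2
def ray(m,u,v,z):
    K,R,t=m["K"],m["R"],m["t"]; c=-R.T@t
    d=R.T@np.linalg.inv(K)@np.array([u,v,1.]); return c+d*(z-c[2])/d[2]
def cloud(m,dep):
    K,R,t=m["K"],m["R"],m["t"]; v,u=np.mgrid[:400,:640]
    P=np.stack([(u-K[0,2])/K[0,0]*dep,(v-K[1,2])/K[1,1]*dep,dep],-1)
    return (P-t)@R
def proj(m,X):
    q=m["K"]@(m["R"]@np.asarray(X)+m["t"]); return q[:2]/q[2]
E
python3 - <<'E'
from h import *
D=np.load("top0.npz");m={k:D[k] for k in "KRt"};W=cloud(m,D["d"])
c=lambda x,y:(220+x/4-.5,85+y/4-.5)
for n,(x,y) in dict(TR=(392,248),BR=(415,382),BL=(78,442),hub=(233,333)).items():
    u,v=c(x,y); print(n,ray(m,u,v,0.023 if n=="hub" else 0.006).round(4),W[int(round(v)),int(round(u))].round(4))
# tube cap: depth in window
def cap(u0,u1,v0,v1,zlo,zhi):
    w=W[v0:v1,u0:u1].reshape(-1,3);w=w[(w[:,2]>zlo)&(w[:,2]<zhi)]
    return len(w),(w.min(0)+w.max(0))/2,w.mean(0),np.ptp(w,axis=0)
print(cap(375,405,110,150,.108,.125)); print("pink",cap(340,375,180,215,.108,.125))
print(W[128,390],W[170,340],cap(235,270,135,205,.02,.06))
E
```

```text
TR [ 0.575  -0.0291  0.006 ] [ 0.577  -0.0303  0.0012]
BR [ 0.4967 -0.0419  0.006 ] [ 0.4963 -0.0412  0.01  ]
BL [0.463  0.1524 0.006 ] [ 0.4636  0.1537 -0.0018]
hub [0.5235 0.0619 0.023 ] [0.5232 0.0614 0.0213]
(210, array([ 0.5925794 , -0.18083932,  0.11496443]), array([ 0.59267694, -0.18024743,  0.11623408]), array([0.03303268, 0.03371716, 0.01387491]))
pink (209, array([ 0.45063045, -0.10972663,  0.11531235]), array([ 0.45029694, -0.10972894,  0.11637809]), array([0.03147803, 0.03385281, 0.0121393 ]))
[ 0.59248713 -0.17923106  0.12190188] [ 0.51984733 -0.08083     0.0051935 ] (700, array([0.51791711, 0.12450971, 0.0332781 ]), array([0.51793495, 0.12302978, 0.03582026]), array([0.11843883, 0.04623073, 0.02613227]))
```

```bash
cat >> h.py <<'E'
from scipy.spatial.transform import Rotation as Ro
def quat(yaw,s=1):
    # tool z down, tool x along s*plate y
    c,n=np.cos(yaw),np.sin(yaw); x=s*np.array([-n,c,0]); z=np.array([0,0,-1.]); y=np.cross(z,x)
    return Ro.from_matrix(np.stack([x,y,z],1)).as_quat()
E
python3 - <<'E'
from h import *
from station import bot,jaws,optics,sensors
for s in(1,-1):
  for p in([.593,-.18,.09],[.485,-.008,.09],[.534,0,.04],[.40,-.02,.2]): 
    j=bot.ik(p,quat(.172,s)); print(s,None if j is None else np.round(j,2))
m=optics.camera_model("wrist"); R=Ro.from_quat(sensors.current_tool_rot()).as_matrix()
print("cam in tool",(R.T@(-m["R"].T@m["t"]-sensors.current_eef_pos())).round(3),(m["R"]@R).round(2).tolist(),m["K"][0,0])
E
```

```text
1 [-0.31  0.49  1.63 -0.    1.03 -2.06]
1 [-0.04  0.3   1.94 -0.    0.9  -1.78]
1 [-0.02  0.43  1.89 -0.    0.82 -1.76]
1 [-0.08  0.05  1.94 -0.    1.14 -1.82]
-1 [-0.31  0.49  1.63 -0.    1.03  1.09]
-1 [-0.04  0.3   1.94 -0.    0.9   1.36]
-1 [-0.02  0.43  1.89 -0.    0.82  1.38]
-1 [-0.08  0.05  1.94 -0.    1.14  1.32]
cam in tool [ 0.    -0.076 -0.173] [[1.0, -0.0, 0.0], [0.0, 0.96, -0.27], [-0.0, 0.27, 0.96]] 304.52850083087526
```

Run:
```python
from h import *
from station import bot,jaws,optics,sensors
q=quat(.172,1)
bot.move_ptp([.53,-.03,.17],q); bot.wait(.2)
m=optics.camera_model("wrist");p,d=optics.read_camera("wrist");np.savez("w1.npz",p=p,d=d,**m);cv2.imwrite("pics/w1.png",p[:,:,::-1])
bot.move_ptp([.56,-.17,.25],q); bot.wait(.2)
m=optics.camera_model("wrist");p,d=optics.read_camera("wrist");np.savez("w2.npz",p=p,d=d,**m);cv2.imwrite("pics/w2.png",p[:,:,::-1])
print(sensors.current_time())
```

```text
3.4167
```

View pics/w1.png

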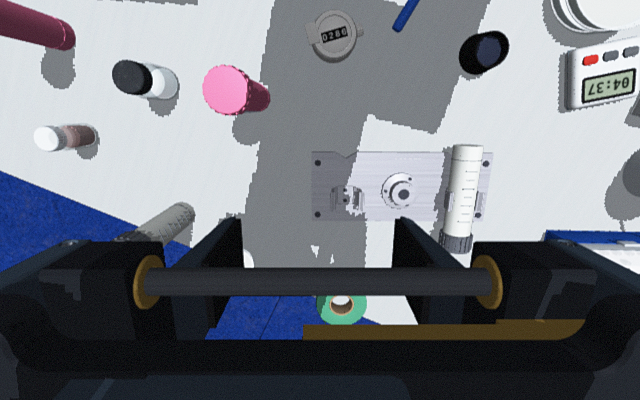

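View pics/w2.png

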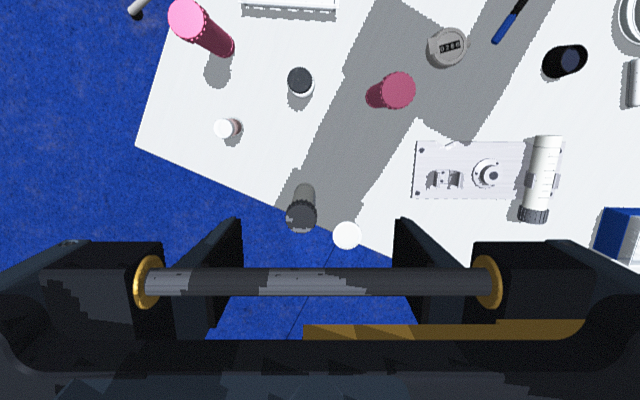

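Run:
```python
import cv2
p=cv2.imread("pics/w1.png"); cv2.imwrite("pics/w1z.png",cv2.resize(p[135:235,300:500],None,fx=4,fy=4,interpolation=cv2.INTER_CUBIC))
```

```text
(no output)
```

View pics/w1z.png

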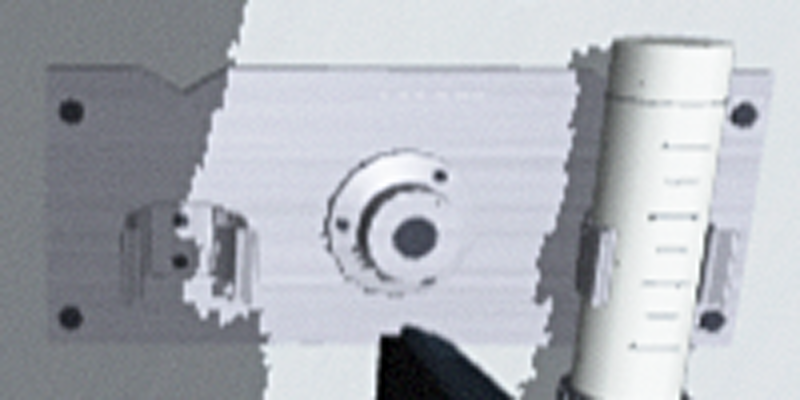

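```bash
python3 - <<'E'
from h import *
D=np.load("w1.npz");m={k:D[k] for k in "KRt"}
f=lambda x,y,z=.006:ray(m,300+x/4-.375,135+y/4-.375,z)
P={k:f(*v) for k,v in dict(FR=(47,64),FL=(772,69),BR=(47,343),BL=(738,343),V=(182,93),h1=(71,112),h2=(743,115),h3=(70,318),h4=(711,321)).items()}
hub=f(415,237,.023)
for k,v in P.items(): print(k,v.round(4))
print("hub",hub.round(4))
print(np.linalg.norm(P["FR"]-P["FL"]),np.linalg.norm(P["FR"]-P["BR"]))
for a,b in(("FR","FL"),("h1","h2"),("h3","h4"),("BR","BL")):
    e=P[b]-P[a];print(a,b,np.arctan2(-e[0],e[1]))
C=np.mean([P[k] for k in("FR","FL","BR","BL")],0);print("C",C, np.mean([P[k] for k in("h1","h2","h3","h4")],0))
yaw=.17
for c0 in (C,):
  R=np.array([[np.cos(yaw),-np.sin(yaw)],[np.sin(yaw),np.cos(yaw)]])
  print("notch tip loc",(P["V"]-c0)[:2]@R)
# tube from w2: gray cap
E
python3 - <<'E'
import cv2
p=cv2.imread("pics/w2.png"); cv2.imwrite("pics/w2z.png",cv2.resize(p[165:250,260:380],None,fx=6,fy=6,interpolation=cv2.INTER_CUBIC))
E
```

```text
FR [ 0.4954 -0.0431  0.006 ]
FL [0.4627 0.154  0.006 ]
BR [ 0.5757 -0.0296  0.006 ]
BL [0.5412 0.1701 0.006 ]
V [ 0.4969 -0.0049  0.006 ]
h1 [ 0.5074 -0.0343  0.006 ]
h2 [0.4763 0.1502 0.006 ]
h3 [ 0.5669 -0.0243  0.006 ]
h4 [0.536  0.1602 0.006 ]
hub [0.5224 0.0632 0.023 ]
0.1998004057561934 0.08143641415711757
FR FL 0.16448126437744195
h1 h2 0.1668252544452915
h3 h4 0.16624684444625137
BR BL 0.17116507349579776
C [0.51873624 0.06286755 0.006     ] [0.52164014 0.06295601 0.006     ]
notch tip loc [-0.03299043 -0.0631132 ]
```

View pics/w2z.png

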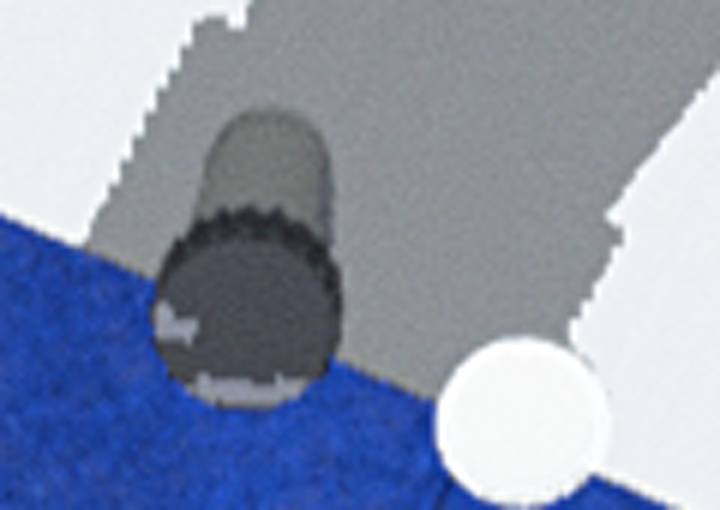

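Run:
```python
from h import *
D=np.load("w2.npz");m={k:D[k] for k in "KRt"}
print(ray(m,260+248/6-.4,165+322/6-.4,.116)); print(ray(m,260+268/6-.4,165+105/6-.4,0))
W=cloud(m,D["d"])[190:235,280:320].reshape(-1,3);w=W[(W[:,2]>.108)&(W[:,2]<.124)];print(len(w),w.mean(0),(w.min(0)+w.max(0))/2,np.ptp(w,axis=0))
```

```text
[ 0.59322059 -0.17974972  0.116     ]
[ 0.58021442 -0.18292374  0.        ]
795 [ 0.59134756 -0.18034761  0.11706197] [ 0.59299456 -0.1802738   0.11430939] [0.03441629 0.03398992 0.01256955]
```

```bash
cat >> h.py <<'E'
yaw=.167; C=np.array([.5200,.0623]); c_,s_=np.cos(yaw),np.sin(yaw)
def pl(x,y,z): return [C[0]+c_*x-s_*y, C[1]+s_*x+c_*y, z]
q=quat(yaw,1)
E
python3 - <<'E'
from h import *
from station import bot,jaws,optics,sensors
T=[.593,-.180]
bot.move_ptp(T+[.16],q)
print(bot.move_straight(T+[.085],velocity=.08,force_limit=6), sensors.current_eef_pos())
jaws.move_gripper(0,15); print(sensors.current_width()*91, sensors.current_wrist_force())
z0=sensors.current_eef_pos()[2]
bot.move_straight(T+[z0+.06]); print(sensors.current_wrist_force(),sensors.current_width()*91)
bot.move_ptp(pl(-.055,-.062,z0+.03),q); bot.wait(.2)
p,d=optics.read_camera("top");cv2.imwrite("pics/t2.png",cv2.resize(p[85:225,220:420,::-1],None,fx=4,fy=4))
m=optics.camera_model("wrist");p,d=optics.read_camera("wrist");cv2.imwrite("pics/w3.png",p[:,:,::-1])
print(z0,sensors.current_eef_pos(),sensors.current_time())
E
```

```text
False [ 0.59348292 -0.18015272  0.08560523]
32.53671549582495 [-0.76152587 -0.16267042 -0.04746018]
[-0.15776016  0.15271605 -1.28511002] 32.141945719195405
0.08499486808210623 [ 0.47678498 -0.00869818  0.11496559] 7.6083
```

View pics/w3.png

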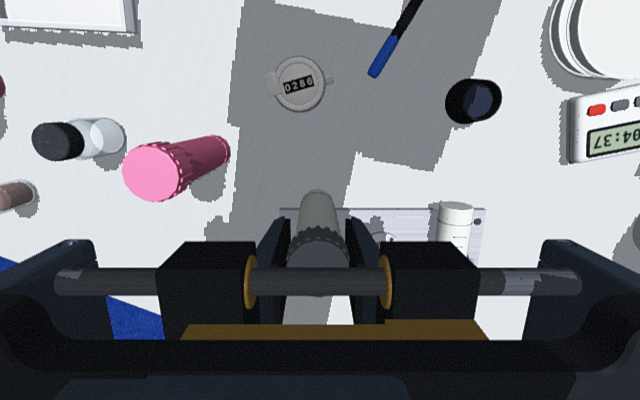

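View pics/t2.png

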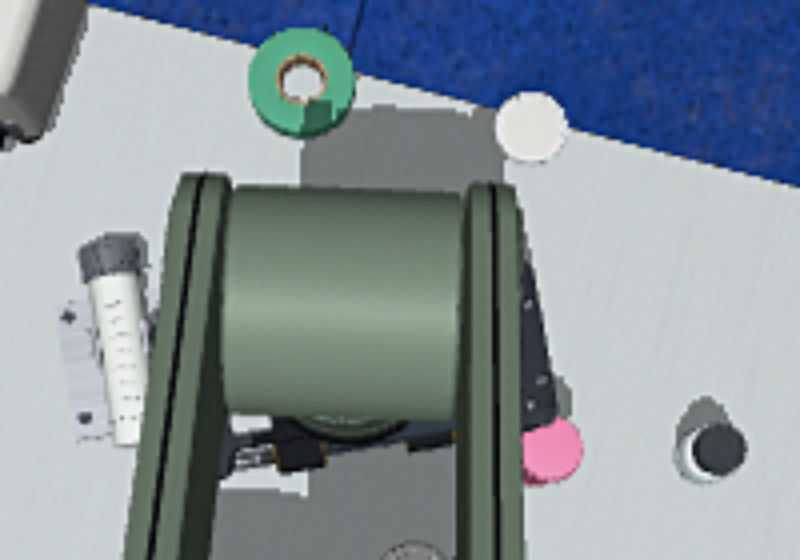

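```bash
python3 - <<'E'
from h import *
from station import bot,jaws,optics,sensors
z0=.0852
loc=lambda:(( (e:=sensors.current_eef_pos())[:2]-C)@np.array([[c_,-s_],[s_,c_]])*1000).round(1)
print(bot.move_straight(pl(-.055,-.062,z0+.0015),velocity=.05,force_limit=5),sensors.current_eef_pos(),loc())
f0=np.array(sensors.current_wrist_force())
print(bot.move_straight(pl(-.045,-.062,z0+.0015),velocity=.015,force_limit=2.5),loc(),np.array(sensors.current_wrist_force())-f0)
m=optics.camera_model("wrist");p,d=optics.read_camera("wrist");cv2.imwrite("pics/w4.png",p[:,:,::-1])
print(sensors.current_time())
E
python3 - <<'E'
import cv2
p=cv2.imread("pics/w4.png"); cv2.imwrite("pics/w4z.png",cv2.resize(p[150:300,240:440],None,fx=4,fy=4,interpolation=cv2.INTER_CUBIC))
E
```

```text
False [ 0.47620397 -0.00794386  0.08665671] [-54.9 -62. ]
False [-45.1 -62. ] [-1.78761068  0.0888512   0.58139513]
9.1917
```

View pics/w4z.png

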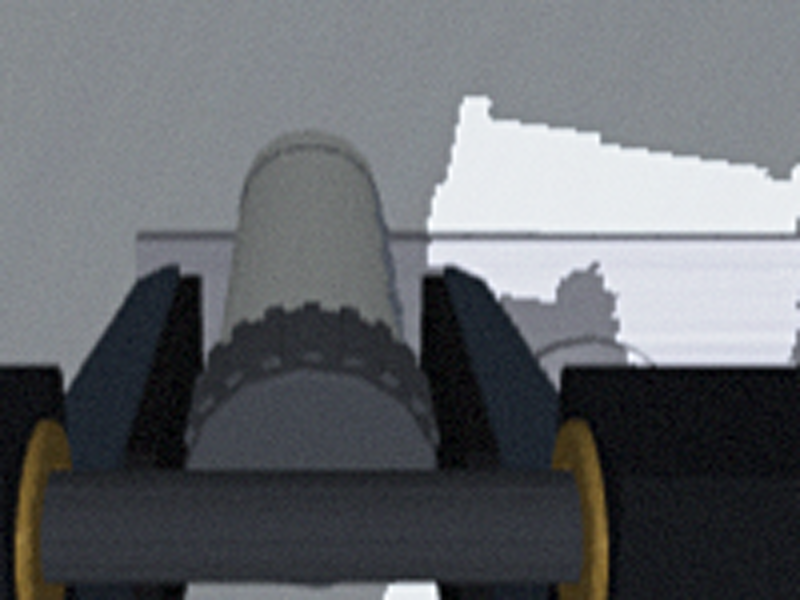

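Run:
```python
from h import *
from station import bot,jaws,optics,sensors
loc=lambda:(( (e:=sensors.current_eef_pos())[:2]-C)@np.array([[c_,-s_],[s_,c_]])*1000).round(1)
for x in(-.0465,-.048,-.0495):
    bot.move_straight(pl(x,-.062,.0867),velocity=.02); print(loc(),np.array(sensors.current_wrist_force()).round(2))
print(bot.move_straight(pl(-.0485,-.062,.0847),velocity=.02,force_limit=4),sensors.current_wrist_force())
jaws.move_gripper(.5); print(sensors.current_width()*91); bot.wait(.5); print(sensors.current_wrist_force())
m=optics.camera_model("wrist");p,d=optics.read_camera("wrist");np.savez("w5.npz",p=p,d=d,**m)
cv2.imwrite("pics/w5z.png",cv2.resize(p[120:300,220:460,::-1],None,fx=3.3,fy=3.3,interpolation=cv2.INTER_CUBIC))
print(sensors.current_time())
```

```text
[-46.4 -62. ] [-0.83  0.56 -0.62]
[-47.8 -62. ] [ 0.21 -0.25 -0.9 ]
[-49.5 -62. ] [ 0.26 -1.22 -0.6 ]
True [-0.20448076 -0.13296117  4.46064528]
45.1323643577469
[ 0.95210911  0.01940934 -0.13275373]
11.125
```

View pics/w5z.png

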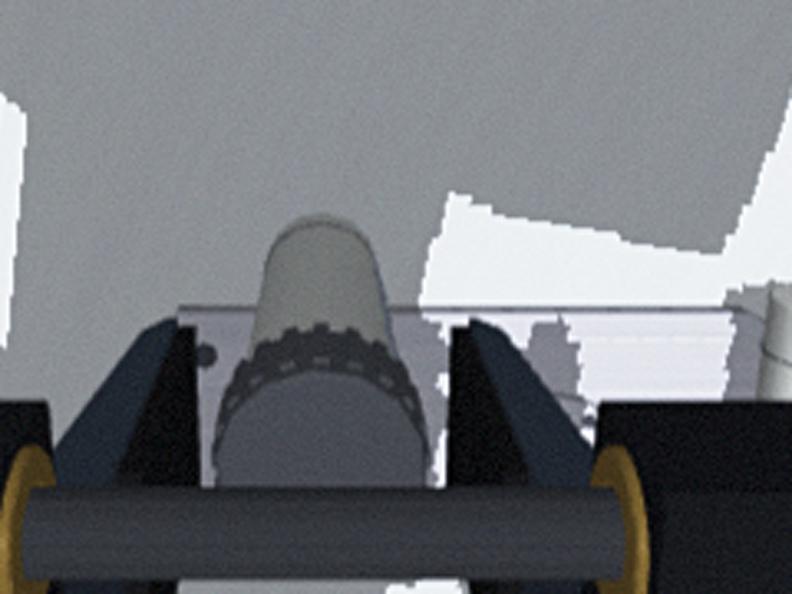

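Run:
```python
from h import *
from station import bot,jaws,optics,sensors
bot.move_straight(pl(-.0485,-.062,.16),velocity=.1)
bot.move_straight(pl(-.115,-.062,.16),velocity=.2)
bot.wait(.1)
jaws.move_gripper(.14); 
m=optics.camera_model("top");p,d=optics.read_camera("top");W=cloud(m,d)
cv2.imwrite("pics/t3.png",cv2.resize(p[85:225,220:420,::-1],None,fx=4,fy=4))
w=W[130:240,290:350].reshape(-1,3);w=w[(w[:,2]>.105)&(w[:,2]<.125)&(abs(w[:,0]-.481)<.04)&(abs(w[:,1]+.007)<.03)];print(len(w), w.mean(0) if len(w) else 0)
m=optics.camera_model("scene");p,d=optics.read_camera("scene");W=cloud(m,d);print("foot px",proj(m,pl(-.05,-.062,0)),proj(m,pl(-.05,-.062,.116)))
cv2.imwrite("pics/s3.png",cv2.resize(p[150:320,220:420,::-1],None,fx=3.5,fy=3.5,interpolation=cv2.INTER_CUBIC))
m=optics.camera_model("wrist");p,d=optics.read_camera("wrist");np.savez("w6.npz",p=p,d=d,**m)
cv2.imwrite("pics/w6.png",p[:,:,::-1])
print(sensors.current_width()*91,sensors.current_time())
```

```text
0 0
foot px [310.50716321 236.20000509] [311.18398093 196.17784619]
12.66333240738528 13.4333
```

View pics/s3.png

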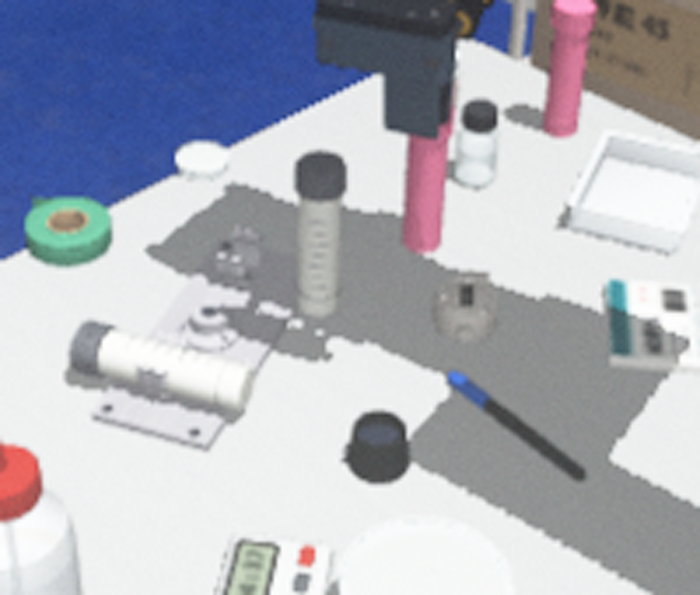

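View pics/t3.png

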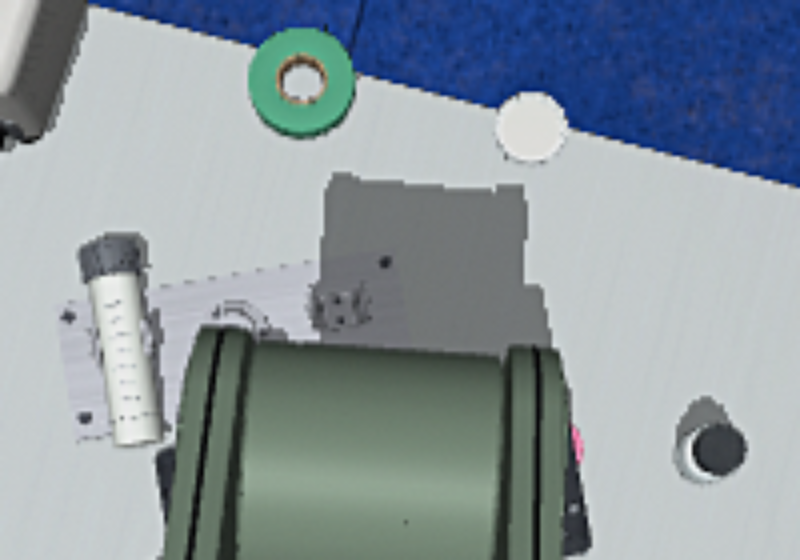

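View pics/w6.png

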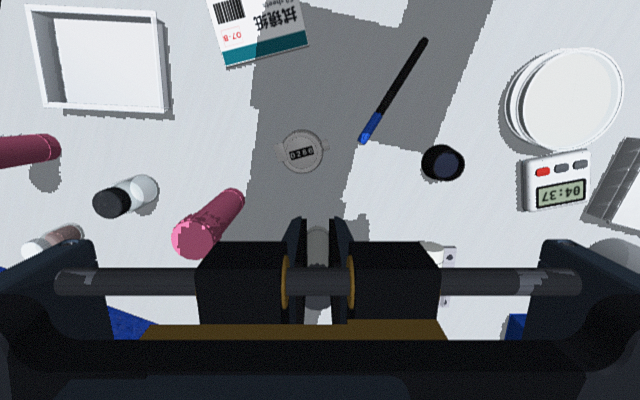

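```bash
sed -i 's/C=np.array(\[.5200,.0623\])/C=np.array([.5220,.0627])/' h.py
python3 - <<'E'
from h import *
from station import bot,jaws,optics,sensors
bot.move_straight(pl(-.115,-.062,.092),velocity=.15)
print(sensors.current_wrist_force())
print(bot.move_straight(pl(-.040,-.062,.092),velocity=.05,force_limit=15))
print(sensors.current_wrist_force(),sensors.current_eef_pos())
bot.wait(.5)
m=optics.camera_model("scene");p,d=optics.read_camera("scene")
cv2.imwrite("pics/s4.png",cv2.resize(p[150:320,220:420,::-1],None,fx=3.5,fy=3.5,interpolation=cv2.INTER_CUBIC))
print(sensors.current_time())
E
```

```text
[-0.67748138 -0.08763136  0.39295465]
False
[-0.34022539  0.4678461   0.2755659 ] [ 0.49257601 -0.00514522  0.09202302]
16.2333
```

View pics/s4.png

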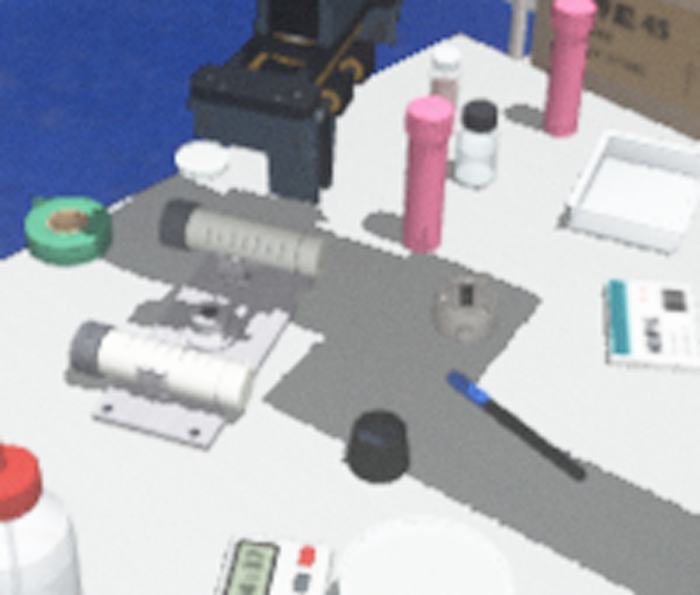

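Run:
```python
from h import *
from station import bot,jaws,optics,sensors
bot.move_straight(pl(-.04,-.062,.15),velocity=.15)
bot.move_ptp(pl(-.12,-.062,.17),q); jaws.move_gripper(0)
m=optics.camera_model("top");p,d=optics.read_camera("top");np.savez("t5.npz",p=p,d=d,**m)
cv2.imwrite("pics/t5.png",cv2.resize(p[85:225,220:420,::-1],None,fx=4,fy=4,interpolation=cv2.INTER_CUBIC))
W=cloud(m,d).reshape(-1,3)
w=np.c_[(W[:,:2]-C)@np.array([[c_,-s_],[s_,c_]]),W[:,2]]
for y0 in(-.062,.062):
    v=w[(abs(w[:,1]-y0)<.03)&(w[:,2]>.03)&(w[:,2]<.08)&(w[:,0]>-.03)&(w[:,0]<.1)]
    print(y0,len(v),v.min(0).round(4),v.max(0).round(4))
    for a in np.arange(-.03,.09,.02):
        k=v[(v[:,0]>=a)&(v[:,0]<a+.02)]
        if len(k)>3: print(round(a+.01,3),"y",((k[:,1].min()+k[:,1].max())/2).round(4),"top",np.percentile(k[:,2],80).round(4))
print(sensors.current_time())
```

```text
-0.062 512 [-0.0245 -0.0803  0.0308] [ 0.0589 -0.0451  0.0631]
-0.02 y -0.0628 top 0.0552
0.0 y -0.0627 top 0.0549
0.02 y -0.0626 top 0.0555
0.04 y -0.0628 top 0.0572
0.06 y -0.0629 top 0.0577
0.062 526 [-0.0298  0.0436  0.03  ] [0.0642 0.0787 0.0463]
-0.02 y 0.0606 top 0.0391
0.0 y 0.0612 top 0.0389
0.02 y 0.0606 top 0.0388
0.04 y 0.06 top 0.0394
0.06 y 0.0606 top 0.041
17.625
```

View pics/t5.png

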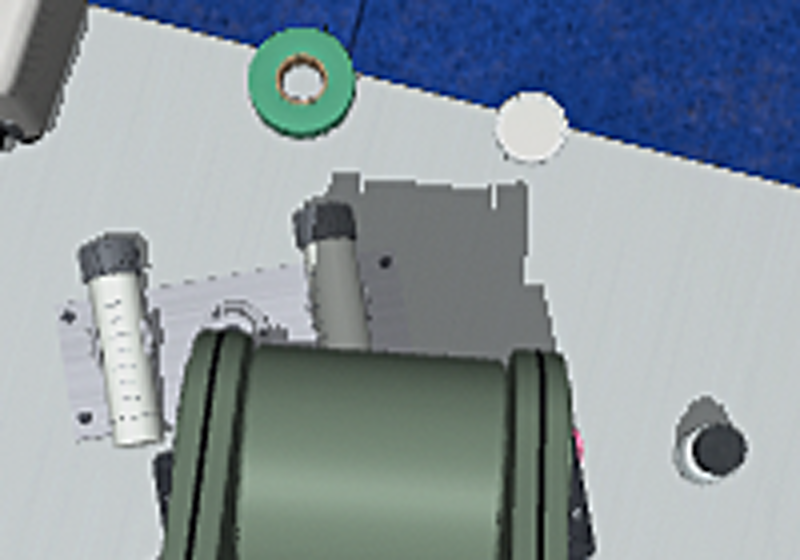

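Run:
```python
from h import *
from station import bot,jaws,optics,sensors
bot.move_ptp(pl(.007,-.0625,.085),q); bot.wait(.2)
f0=np.array(sensors.current_wrist_force()); print(f0.round(2),sensors.current_width())
for z in np.arange(.060,.0365,-.003):
    r=bot.move_straight(pl(.007,-.0625,z),velocity=.03,force_limit=25)
    print(round(z,4),r,np.round(sensors.current_eef_pos()[2],4),(np.array(sensors.current_wrist_force())-f0).round(1))
    if r: break
print(sensors.current_time())
```

```text
[ 0.84 -0.35 -0.02] 0.00706496135341112
0.06 False 0.0601 [-0.9  0.8 -0.7]
0.057 False 0.0569 [-0.7  0.6 -0.3]
0.054 False 0.0541 [-0.8 -0.3  0.9]
0.051 False 0.0515 [ 0.4 -0.5  3.5]
0.048 False 0.0486 [ 0.8 -0.1  4.5]
0.045 False 0.0453 [1.2 1.1 3.9]
0.042 False 0.0415 [0.5 1.  0.9]
0.039 False 0.0384 [-1.  -0.2  0. ]
21.2167
```

Force rose to 4.5 N between samples, then fell off, which suggests it snapped in. I'll press to firm contact and then check.

Run:
```python
from h import *
from station import bot,jaws,optics,sensors
print(bot.move_straight(pl(.007,-.0625,.0345),velocity=.015,force_limit=12),sensors.current_eef_pos()[2],sensors.current_wrist_force())
bot.move_straight(pl(.007,-.0625,.12),velocity=.12)
bot.move_ptp([.30,-.25,.25],q); bot.wait(.3)
m=optics.camera_model("top");p,d=optics.read_camera("top")
cv2.imwrite("pics/t6.png",cv2.resize(p[85:225,220:420,::-1],None,fx=4,fy=4,interpolation=cv2.INTER_CUBIC))
W=cloud(m,d).reshape(-1,3)
w=np.c_[(W[:,:2]-C)@np.array([[c_,-s_],[s_,c_]]),W[:,2]]
for y0 in(-.062,.062):
    v=w[(abs(w[:,1]-y0)<.03)&(w[:,2]>.025)&(w[:,2]<.08)&(w[:,0]>-.08)&(w[:,0]<.1)]
    print(y0,len(v),v.min(0).round(4),v.max(0).round(4))
    for a in np.arange(-.05,.09,.02):
        k=v[(v[:,0]>=a)&(v[:,0]<a+.02)]
        if len(k)>3: print(round(a+.01,3),"y",((k[:,1].min()+k[:,1].max())/2).round(4),"top",np.percentile(k[:,2],80).round(4))
p,d=optics.read_camera("scene")
cv2.imwrite("pics/s6.png",cv2.resize(p[150:320,220:420,::-1],None,fx=3.5,fy=3.5,interpolation=cv2.INTER_CUBIC))
print(sensors.current_time())
```

```text
True 0.03812351700079574 [-0.91340247 -0.08361969  5.9280954 ]
-0.062 689 [-0.0562 -0.0803  0.0251] [ 0.0602 -0.0451  0.0446]
-0.04 y -0.062 top 0.0386
-0.02 y -0.0623 top 0.0387
-0.0 y -0.0627 top 0.0388
0.02 y -0.0628 top 0.0389
0.04 y -0.0627 top 0.04
0.06 y -0.0637 top 0.0414
0.062 695 [-0.0525  0.0435  0.0251] [0.0636 0.0786 0.0474]
-0.04 y 0.0612 top 0.0387
-0.02 y 0.0606 top 0.0386
-0.0 y 0.0611 top 0.0384
0.02 y 0.0609 top 0.0388
0.04 y 0.0611 top 0.0396
0.06 y 0.0604 top 0.0412
24.0583
```

View pics/t6.png

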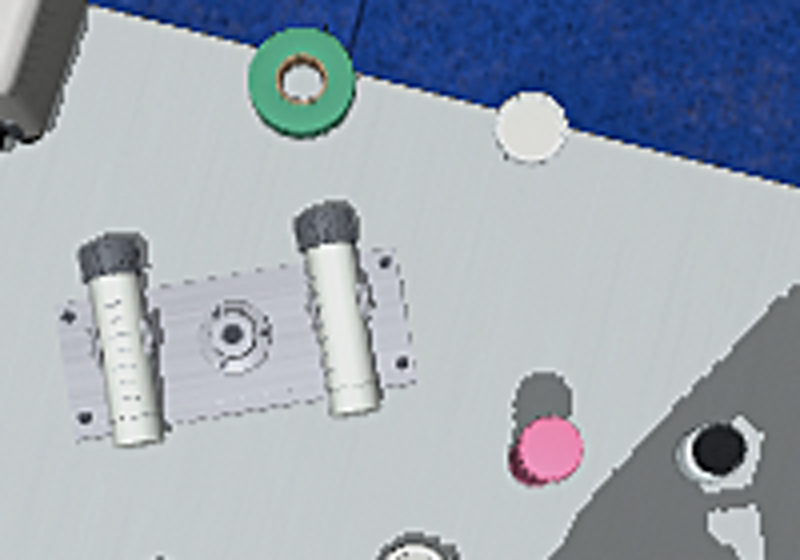

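View pics/s6.png

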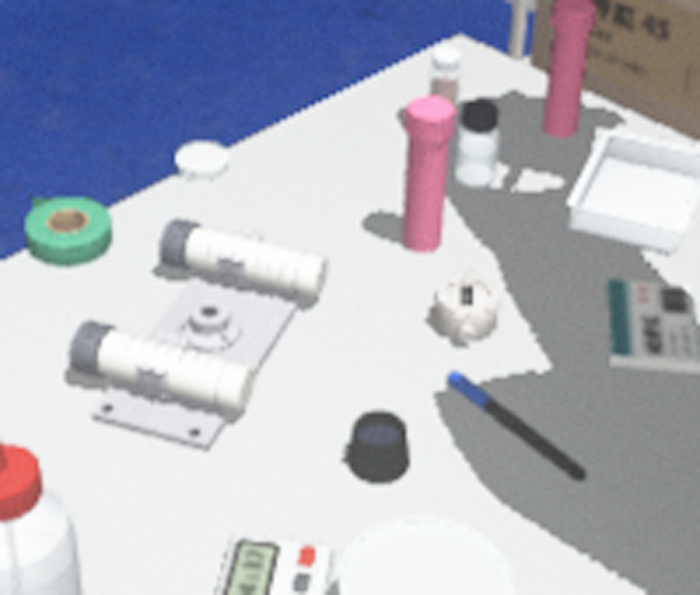

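```bash
python3 -c "
from station import bot,sensors
bot.finish_job();print(sensors.current_time())"
```

```text
the job is handed in; nothing more can be done
the job is handed in; nothing more can be done
```

The loose tube now lies clipped and level in the right-hand clip, cap towards the back of the plate, and I handed the job in at about 24 s on the robot's clock.

I gripped the tube by its cap and stood it in the notch by itself. With the gripper nearly shut, I pushed high against it so it tipped onto the clip lips. I then pressed it down with the closed fingers.

**Last checks, before handing in:**
- **Height:** the top of the tube is about 38.7 mm above the bench along its body, the same as the tube already clipped.
- **Position:** it is within about 1 mm of the clip's line sideways and roughly 4–6 mm towards the notch along its length (15 mm allowed).
- **Snap:** the pressing force rose to 4.5 N, dropped to zero, then met firm contact at 38.1 mm. That peak is below the stated 6–9 N, but I only read the force every 3 mm.
- **Other objects:** the clipped tube, pink tube and bottle look unmoved in the last pictures. The vial and timer show no visible change either, but I didn't measure any of these.

**What disagreed or wasn't checked:**
- My first plate centre was about 2 mm off along x. Contact with the notch showed this, and I corrected it before tipping.
- The top camera's view of the standing tube was blocked by the arm. I judged its upright stance from the scene camera only, good to about 3 mm.
- I had no reading of the clip finger angles.

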